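# Run the mould carriage home under the slip spout

### The job

Bring the plaster mould under the filling spout: with closed fingertips press down the round locking button at the tail of the carriage and, keeping it held down all the way, push the carriage along its rails until it is fully home against the rubber end stop. Then let the button spring back up so that the carriage is locked there, and move clear. Do not grasp or lift anything, do not touch the plaster mould, and leave the other things on the bench alone.

Things in the scene. Friction and masses are not known exactly. Their poses are not given: they have to be found in the camera images.
- slide_base: Fixed grey-and-aluminium slide, 130 x 460 mm, lying on the bench; origin under its centre at bench height, z up. Its +y axis is the direction in which the carriage must travel (towards the rubber end stop and the spout). End blocks 52 mm high at y = +-220 mm.
- carriage (a joint): Travel of the carriage along the slide's +y, m: 0 at the near end of the rails, 0.180 fully home against the end stop. It starts anywhere from 0 to 0.06. With the button up a pin in a rack (notches every 15 mm with 5 mm of play; the last takes the pin from 0.176 on) locks it; with the button down it takes 1 to 3 N to slide. The end stop is hard.
- button (a joint): How far the button is pressed, m: 0 up (locked), 0.010 fully down. Sprung: about 4 N to start it moving, 8 N fully down. The lock is free once it is more than 5 mm down; let go between notches it stays about half down, over a notch it springs up and locks.
- button_top (a point): Centre of the top face of the locking button: a plain steel round cap, 44 mm across, at the tail (-y end) of the carriage; its top is 72 mm above the bench when up and 62 mm when down, over a black housing 56 x 50 mm whose top is 60 mm above the bench. Moves with the carriage and the button; same axes as the slide.
- push_plate (a point): Middle of the upper edge, on the tail side, of the upright aluminium push plate that stands on the carriage just ahead (+y) of the button: 60 mm wide (x), 8 mm thick, top 100 mm above the bench. Its tail face is 28.5 mm ahead of the button's centre; fingertips that press the button push the carriage by this face.
- end_stop (a point): Centre of the face of the rubber end stop, 41 mm above the bench, fixed at y = +200 mm of the slide. The carriage's leading edge meets it.
- spout_tip (a point): Lower tip of the fixed steel filling nozzle, 148 mm above the bench at y = +145 mm of the slide. Its arm runs level from here along +y, 172 to 188 mm high, 22 mm wide, to a post 130 mm further on, with a white funnel (68 mm across, top 240 mm high) 90 mm on from the tip. Keep clear of it.
- carriage_deck (a point): Centre of the shallow tray on the carriage, on the deck's top, 46 mm above the bench; 111.5 mm ahead (+y) of the button's centre. Same axes as the slide.
- mould_center (a point): Centre of the plaster mould clamped in the tray, part of the carriage and moving with it: a two-part off-white block 100 x 110 x 70 mm with a pour hole on top. Its centre is 81 mm above the bench, 111.5 mm ahead (+y) of the button's centre; the block's top is 116 mm above the bench, its tail face 56.5 mm ahead of the button's centre. Do not touch.
- plug: Loose bystander: small plaster plug, 34 mm across, 45 mm high; origin under its centre. Leave alone.
- tin: Loose bystander: flat round tin, 74 mm across, 23 mm high; origin under its centre. Leave alone.
- cup: Loose bystander: white cup, 72 mm across, 75 mm high; origin under its centre. Leave alone.
- spare_mould: Loose bystander: smaller plaster mould 80 x 90 x 55 mm on the bench; origin under its centre. Leave alone.
- spatula: Loose bystander: spatula 200 mm long lying on the bench along its own x. Leave alone.
- jar: Loose bystander: glass jar with white cap, 64 mm across, 85 mm high; origin under its centre. Leave alone.
- clay_bar: Loose bystander: brown clay-coloured bar 50 x 90 x 35 mm; origin under its centre. Leave alone.

How it is judged:
On the way, in this order (a step that is already met when the one before it is completed fails the run):
1. the button is pressed down while the carriage is still where it started (value of joint button above 0.006 m and distance of carriage_deck from where it was at the start of the episode below 0.01 m), for 0.05 s.
2. the carriage arrives at the end stop with the button still held down (value of joint carriage above 0.176 m and value of joint button above 0.003 m), for 0.1 s.
At the end, for the whole second after the job is handed in: The carriage is within 5 mm of the end stop and at rest, and the button is up again (pressed less than 2 mm) (value of joint carriage above 0.175 m and value of joint button below 0.002 m and velocity of joint carriage between -0.01 and 0.01 m/s); the robot touches nothing.
It fails at once if the button is let up on the way (carriage more than 15 mm from its start and more than 15 mm short of the stop with the button pressed less than 2 mm) (distance of carriage_deck from where it was at the start of the episode above 0.015 m and value of joint carriage below 0.165 m and value of joint button below 0.002 m).
It fails at once if the robot pushes on the plaster mould (more than 1 N) (contact force between any of the fingers, the arm and carriage_c7 above 1 N).
It fails at once if a bystander is moved by more than 25 mm or lifted (distance of any of plug, tin, cup, spare_mould, spatula, jar, clay_bar from where it was at the start of the episode above 0.025 m).
It also fails if it takes over 42 s, if anything falls off the work surface, if the arm or the gripper's body presses on something with over 40 N, if the wrist force passes 120 N, or if a joint passes its speed limit or range.

### The arm

A 6-joint arm with a two-finger parallel gripper is mounted at the origin on the work surface. World frame = base frame: x ahead of the robot, y to its left, z up, the work surface at z = 0. Lengths are in m, angles in rad, forces in N, time in s.
With the tool pointing down it reaches from about 0.35 to 0.975 m from the base axis. Payload 4.9 kg.
Tool frame: the origin (TCP) lies at the very end of the fingers, on their centre line; the grasp point (between the pads) lies 19 mm behind it; z points along the fingers, y is the line along which they close (so a half turn about z gives the same grasp; the last joint's range is limited). The gripper opens to 85 mm and grips with 20 to 120 N. Pads are 22 mm wide; open, the fingers measure 114 mm over their backs; the gripper's body (76 mm by 85 mm) begins 54 mm behind the grasp point. The pads swing forward as they close: fully open they stand 13 mm farther back than shut.
Start: joints at [1.193, 0.053, 1.613, -0, 1.476, -0.119], TCP at [0.16, 0.604, 0.231] pointing down, gripper open.
Joint ranges: [-3.01, 3.01], [-1.01, 2.22], [0.06, 2.58], [-1.02, 4.17], [0.09, 2.62], [-3.14, 3.14]. Speed limits (rad/s): [2.57, 2.57, 3.14, 3.14, 3.14, 3.14].

### API

Orientations are given as a rotation vector (axis times angle).
In Python, from station import * gives the robot as it stands.
- The arm moves only by the shell command python3 -m crank 'ROWS' [OPENING] [FORCE]. ROWS is JSON, a list of rows, each an object with "offset": the shift along the tool's x, y, z in m, a list of three; "twist": the turn, a rotation vector about the tool's x, y, z in degrees, a list of three. In form: [{"offset": [x, y, z], "twist": [rx, ry, rz]}, ...]. A call has 1 to 20 rows; each row is the pose to reach, as a shift and turn from the pose commanded when the call began, along the tool's axes at that moment; what a row does not reach only later rows make up. A row lasts 1/8 s, in which the tool goes at most 62.5 mm and 10.7 degrees, less where a joint would pass 70% of its speed; a pose out of reach is approached as far as the arm can. A call with a gripper value outside its range is refused whole. OPENING is the opening, from 0 (shut) to 1 (fully open), set as the call begins (- or left out, the last holds). The fingers move at their own pace and stop on an object; FORCE is the grip in N (left out, the last holds). Time passes only in rows, so rows that repeat a pose let the fingers close. It gives the time, the measured TCP pose, the force, the opening and the grip force at its end, in the units of the state.
- get_obs(): the state, without advancing time (a new reading comes with each control period).
- get_image(name): name is "scene" or "top" or "wrist"; returns the picture (420x560x3 uint8, red, green, blue); there is no depth.
- get_calibration(name): a dict with "intrinsics" (3x3 intrinsics, pixels), "world_from_camera" (4x4, takes a point from camera to world coordinates); the wrist camera has in their place "tool_from_camera" (4x4, takes a point from camera to tool coordinates, whose origin is the TCP and whose axes are the flange's). Camera axes: x right, y up, looking along -z (the intrinsics and any distortion apply to the point x, -y, -z); pixel columns grow to the right and rows downward; lengths in m; the calibration is good to about 2 mm. A picture is of the moment at which its call begins: read the wrist's pose just before it. get_calibration takes no time and is no camera call.
- finish_job(): hands the job in; it is judged then, once.
Trained networks look in the newest picture that a camera, given by its name, has taken for a name from the list of things; names that differ only in an ending like _2 or _b are one class to them, and where a whole thing is asked for, a point or a joint stands for the part that bears it (a point fixed in the world has none). Each returns a list of dicts, best first, with "confidence" (0 to 1); they miss things now and then, are a little off and sometimes report something else, mostly with a low value. They report only what shows in the picture. A call takes as long as a camera call.
- cut_out(query, camera): "region" (420x560 bool, what is visible of it) and "rect" ([centre column, centre row, width, height] in pixels, round what is visible of it).
The state is a dict: "t": time; "q": joint angles; "dq": joint speeds; "effort": joint torques, N m; "tool_pos": TCP position; "tool_rot": TCP orientation; "contact_force": force on the tool from outside, world axes, zero at the start; "wrist_torque": the same for the moment, N m; "opening": finger opening in m; "grip_force": force on a finger pad.
Only numpy, scipy, OpenCV 4.12 (cv2) and the standard library are available. Lean on these libraries where they do the work, as an engineer would, in place of code of your own. Each camera call takes 0.05 s, during which the arm holds its last target. There are 200 camera calls.

## Working session

There is one attempt and no reset: what is moved stays moved. The work goes in short steps, Python scripts to look and compute and a shell command to move; the robot and the scene stay as the last step left them, time stands still between calls to the robot, and variables do not carry over. Pictures are saved under pics/ and viewed, at most 10 in all, crops included, and the job is handed in when it is done.

```bash
mkdir -p pics; cat > h.py <<'E'
from station import *
import numpy as np, cv2
from scipy.spatial.transform import Rotation as R
E
python3 - <<'E'
from h import *
o=get_obs();print(o['tool_pos'],o['tool_rot'],R.from_rotvec(o['tool_rot']).as_matrix().round(3),o['opening'])
ims=[]
for n in('scene','top'):
    im=get_image(n);cv2.imwrite(f'pics/{n}0.png',im[...,::-1])
    c=get_calibration(n);print(n,np.array(c['intrinsics']).round(1).tolist(),np.array(c['world_from_camera']).round(3).tolist(),[k for k in c])
    for q in('button_top','push_plate','mould_center','slide_base','end_stop'):
        print(q,[(np.round(d['confidence'],2),np.round(d['rect'],1).tolist(),d['region'].sum()) for d in cut_out(q,n)][:3])
E
```

```text
[0.15970515 0.6036117  0.23006154] [-4.05277430e-01 -3.11484134e+00  3.10376213e-03] [[-0.967  0.256 -0.001]
 [ 0.256  0.967 -0.002]
 [ 0.    -0.002 -1.   ]] 0.08559494350270139
scene [[543.3, 0.0, 276.2], [0.0, 543.3, 207.0], [0.0, 0.0, 1.0]] [[0.891, -0.284, 0.354, 1.037], [0.453, 0.594, -0.665, -0.782], [-0.022, 0.753, 0.658, 0.922], [0.0, 0.0, 0.0, 1.0]] ['intrinsics', 'world_from_camera']
button_top [(np.float64(0.87), [221.2, 279.8, 22.7, 21.7], np.int64(384)), (np.float64(0.6), [287.2, 320.1, 56.0, 59.1], np.int64(2267))]
push_plate [(np.float64(0.89), [241.9, 264.5, 106.9, 105.6], np.int64(5862))]
mould_center [(np.float64(0.63), [240.2, 263.6, 104.9, 106.2], np.int64(5776))]
slide_base [(np.float64(0.56), [257.0, 222.1, 162.6, 223.3], np.int64(12275))]
end_stop [(np.float64(0.64), [258.0, 224.4, 161.7, 224.8], np.int64(12132))]
top [[545.7, 0.0, 278.4], [0.0, 545.7, 211.5], [0.0, 0.0, 1.0]] [[0.019, 0.989, -0.147, 0.427], [-1.0, 0.017, -0.016, 0.015], [-0.014, 0.148, 0.989, 1.197], [0.0, 0.0, 0.0, 1.0]] ['intrinsics', 'world_from_camera']
button_top [(np.float64(0.77), [376.0, 220.2, 20.6, 22.2], np.int64(364))]
push_plate [(np.float64(0.9), [344.3, 217.1, 108.6, 73.2], np.int64(6347))]
mould_center [(np.float64(0.88), [342.4, 218.5, 111.1, 74.0], np.int64(6322))]
slide_base [(np.float64(0.66), [280.9, 210.5, 261.8, 96.6], np.int64(14973))]
end_stop [(np.float64(0.97), [279.0, 210.2, 259.4, 102.9], np.int64(15171))]
```

View pics/scene0.png

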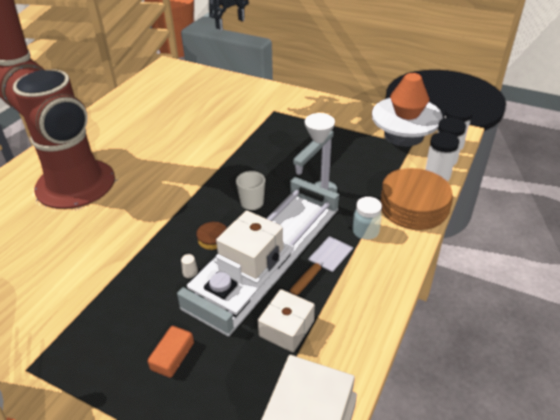

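View pics/top0.png

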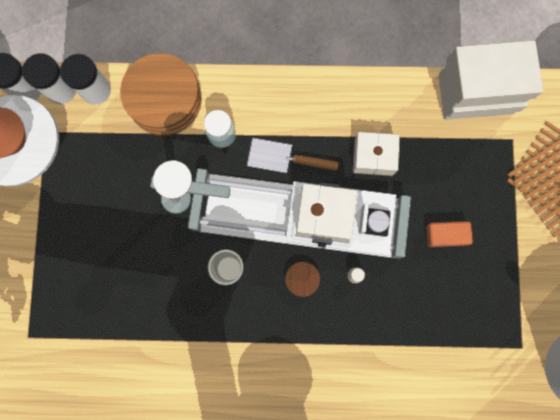

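The scene view shows the carriage near the tail end, with the button at about (220,281) and the spout at the far end. In the top view the button is at (378,220) and the end blocks are near (402,226) and (198,200), so the slide's +y points left in the image, roughly world +y.

```bash
cat >> h.py <<'E'
def ray(n,u,v):
    c=get_calibration(n);K=np.array(c['intrinsics']);T=np.array(c['world_from_camera'])
    d=np.linalg.inv(K)@[u,v,1];d=T[:3,:3]@[d[0],-d[1],-d[2]];return T[:3,3],d
def atz(n,u,v,z):
    o,d=ray(n,u,v);return o+d*(z-o[2])/d[2]
def proj(n,P):
    c=get_calibration(n);K=np.array(c['intrinsics']);T=np.linalg.inv(np.array(c['world_from_camera']))
    p=T[:3,:3]@P+T[:3,3];p=K@[p[0],-p[1],-p[2]];return p[:2]/p[2]
E
python3 - <<'E'
from h import *
im=get_image('top')
r={}
for n in('top','scene'):
    if n=='scene':get_image(n)
    m=cut_out('button_top',n)[0]['region'];v,u=np.nonzero(m);print(n,u.mean(),v.mean(),atz(n,u.mean(),v.mean(),.072))
m=cut_out('mould_center','top')[0]['region'];v,u=np.nonzero(m)
ims=im[160:270,180:420,::-1]
cv2.imwrite('pics/crop1.png',cv2.resize(ims,None,fx=3.3,fy=3.3,interpolation=cv2.INTER_CUBIC))
E
```

```text
top 378.02285714285716 221.1742857142857 [ 0.57790395 -0.17289927  0.072     ]
scene 219.29180327868852 281.0 [ 0.57930668 -0.1807842   0.072     ]
```

View pics/crop1.png

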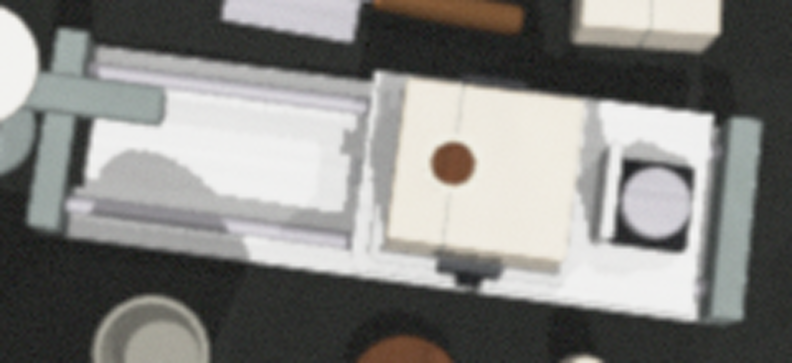

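The crop shows the end blocks cleanly: the near one has top corners (730,117), (762,121), (742,322) and (712,318), the far one (60,30), (90,33), (60,233) and (28,227). The button is at (655,202), with the push plate just to its left.

```bash
python3 - <<'E'
from h import *
f=lambda a,z:atz('top',180+a[0]/3.3,160+a[1]/3.3,z)
N=[f(a,.052) for a in((730,117),(762,121),(742,322),(712,318))];F=[f(a,.052) for a in((60,30),(90,33),(60,233),(28,227))]
n,fa=np.mean(N,0),np.mean(F,0);d=fa-n;print(n,fa,np.linalg.norm(d),'yaw of +y deg from world y',np.degrees(np.arctan2(-d[0],d[1])))
for A in(N,F):
    e=(A[0]+A[1]-A[2]-A[3]);print('block x-dir angle',np.degrees(np.arctan2(e[1],e[0])),np.linalg.norm(e)/2)
b=f((655,202),.072);d/=np.linalg.norm(d);print('button',b,'along',(b-n)@d,'lat',np.cross(d[:2],(b-n)[:2]))
# plug, others
get_image('top')
for q in('plug','tin','cup','jar','spare_mould','spatula','clay_bar'):
    print(q,[(round(x['confidence'],2),atz('top',x['rect'][0],x['rect'][1],.03).round(3)) for x in cut_out(q,'top')[:1]])
E
```

```text
[ 0.57068576 -0.22908212  0.052     ] [0.62084014 0.2063578  0.052     ] 0.4383188149972818 yaw of +y deg from world y -6.5704280684829355
block x-dir angle -6.153811860295754 0.13023746428810165
block x-dir angle -6.451442305010285 0.13128262154750298
button [ 0.5778414  -0.17385449  0.072     ] along 0.05568367303672536 lat -0.0007892534514423333
plug [(0.45, array([ 0.469, -0.134,  0.03 ]))]
tin [(0.77, array([ 0.458, -0.024,  0.03 ]))]
cup [(0.86, array([0.48 , 0.144, 0.03 ]))]
jar [(0.89, array([0.785, 0.171, 0.03 ]))]
spare_mould [(0.77, array([ 0.731, -0.178,  0.03 ]))]
spatula [(0.91, array([0.726, 0.003, 0.03 ]))]
clay_bar [(0.77, array([ 0.558, -0.334,  0.03 ]))]<stdin>:7: DeprecationWarning: Arrays of 2-dimensional vectors are deprecated. Use arrays of 3-dimensional vectors instead. (deprecated in NumPy 2.0)
```

```bash
python3 -m crank '[{"offset":[-0.04,-0.043,0],"twist":[0,0,-1]},{"offset":[-0.08,-0.086,0],"twist":[0,0,-2]},{"offset":[-0.12,-0.13,0],"twist":[0,0,-3]},{"offset":[-0.16,-0.172,0],"twist":[0,0,-4]},{"offset":[-0.2,-0.215,0],"twist":[0,0,-5]},{"offset":[-0.24,-0.258,0],"twist":[0,0,-6]},{"offset":[-0.28,-0.301,0],"twist":[0,0,-7]},{"offset":[-0.32,-0.344,0],"twist":[0,0,-8]},{"offset":[-0.36,-0.387,0],"twist":[0,0,-8.3]},{"offset":[-0.4,-0.43,0],"twist":[0,0,-8.3]},{"offset":[-0.44,-0.473,0],"twist":[0,0,-8.3]},{"offset":[-0.48,-0.516,0],"twist":[0,0,-8.3]},{"offset":[-0.52,-0.559,0],"twist":[0,0,-8.3]},{"offset":[-0.56,-0.602,0],"twist":[0,0,-8.3]},{"offset":[-0.59,-0.634,0],"twist":[0,0,-8.3]},{"offset":[-0.604,-0.649,0],"twist":[0,0,-8.3]},{"offset":[-0.604,-0.649,0],"twist":[0,0,-8.3]},{"offset":[-0.604,-0.649,0],"twist":[0,0,-8.3]}]' 0 60
python3 - <<'E'
from h import *
o=get_obs();print(o['tool_pos'],R.from_rotvec(o['tool_rot']).as_matrix().round(4),o['q'],o['contact_force'],o['opening'])
c=get_calibration('wrist');print(np.array(c['tool_from_camera']).round(3))
cv2.imwrite('pics/w1.png',get_image('wrist')[...,::-1])
for n in('wrist','top','scene'):
    if n!='wrist':get_image(n)
    print(n,[(round(d['confidence'],2),np.round(d['rect'],1)) for d in cut_out('button_top',n)])
E
```

```text
t: 3.5
tool_pos: [0.5774, -0.1766, 0.2313]
tool_rot: [-0.177, -3.136, -0.001]
contact_force: [0.1, 0.3, -0.1]
opening: -0.0003
grip_force: 0.0
[ 0.57737239 -0.17657917  0.23126949] [[-9.936e-01  1.127e-01 -4.000e-04]
 [ 1.127e-01  9.936e-01  6.000e-04]
 [ 4.000e-04  6.000e-04 -1.000e+00]] [-4.20199255e-01  3.29773902e-03  1.66334540e+00  4.18828645e-04
  1.47555341e+00 -1.87811377e+00] [ 0.09445571  0.26813941 -0.05967457] -0.00030634776297875347
[[ 0.001  0.962  0.274  0.07 ]
 [ 1.    -0.001  0.     0.001]
 [ 0.001  0.274 -0.962 -0.142]
 [ 0.     0.     0.     1.   ]]
wrist [(0.93, array([274.9, 187.8,  49.5,  46.8])), (0.58, array([548.3,  44.2,  21.2,  53.8]))]
top []
scene [(0.91, array([221.2, 282.2,  24.8,  19.7]))]
```

View pics/w1.png

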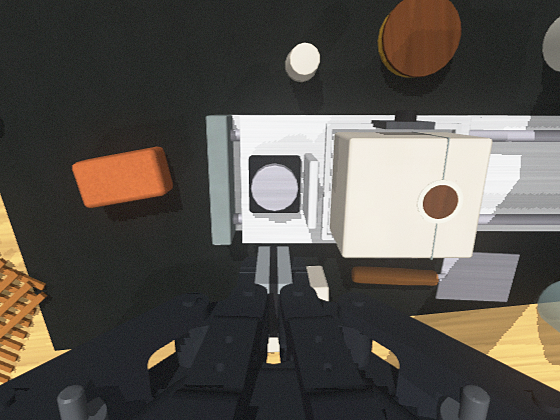

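The wrist view shows the button at (275,188), the push plate at about (311,190), and the slide level in the image, so the yaw is aligned. The closed fingertips are at about (273,250).

```bash
python3 - <<'E'
from h import *
o=get_obs();T=np.eye(4);T[:3,:3]=R.from_rotvec(o['tool_rot']).as_matrix();T[:3,3]=o['tool_pos']
get_image('wrist');m=cut_out('button_top','wrist')[0]['region'];v,u=np.nonzero(m)
c=get_calibration('wrist');K=np.array(c['intrinsics']);C=T@np.array(c['tool_from_camera'])
def w(u,v,z):
    d=np.linalg.inv(K)@[u,v,1];d=C[:3,:3]@[d[0],-d[1],-d[2]];return C[:3,3]+d*(z-C[2,3])/d[2]
for n,p in(('btn',w(u.mean(),v.mean(),.072)),('plate top tail edge',w(305.5,193,.1)),('plate ahead edge',w(318,193,.1)),('blocknear',w(219,180,.052)),('slide lead',w(466,190,.046)),('mould tail top',w(337,190,.116))):
    print(n,p.round(4),'tool',(T[:3,:3].T@(p-T[:3,3])).round(4))
E
```

```text
btn [ 0.5765 -0.1745  0.072 ] tool [0.0015 0.0024 0.1595]
plate top tail edge [ 0.5788 -0.1492  0.1   ] tool [0.002  0.0278 0.1315]
plate ahead edge [ 0.5799 -0.1388  0.1   ] tool [0.0021 0.0383 0.1315]
blocknear [ 0.5686 -0.2287  0.052 ] tool [ 0.0031 -0.0523  0.1795]
slide lead [0.6075 0.0148 0.046 ] tool [-0.008   0.194   0.1855]
mould tail top [ 0.575  -0.1254  0.116 ] tool [0.0085 0.051  0.1155]
```

```bash
python3 -m crank '[{"offset":[0.0015,0.008,0.05]},{"offset":[0.0015,0.008,0.1]},{"offset":[0.0015,0.008,0.135]},{"offset":[0.0015,0.008,0.15]},{"offset":[0.0015,0.008,0.157]},{"offset":[0.0015,0.008,0.16]},{"offset":[0.0015,0.008,0.163]},{"offset":[0.0015,0.008,0.165]},{"offset":[0.0015,0.008,0.165]}]' || python3 -m crank '[{"offset":[0.0015,0.008,0.05],"twist":[0,0,0]},{"offset":[0.0015,0.008,0.1],"twist":[0,0,0]},{"offset":[0.0015,0.008,0.135],"twist":[0,0,0]},{"offset":[0.0015,0.008,0.15],"twist":[0,0,0]},{"offset":[0.0015,0.008,0.157],"twist":[0,0,0]},{"offset":[0.0015,0.008,0.16],"twist":[0,0,0]},{"offset":[0.0015,0.008,0.163],"twist":[0,0,0]},{"offset":[0.0015,0.008,0.165],"twist":[0,0,0]},{"offset":[0.0015,0.008,0.165],"twist":[0,0,0]}]'
```

```text
t: 5.03
tool_pos: [0.5783, -0.1702, 0.0678]
tool_rot: [0.179, 3.134, -0.002]
contact_force: [-0.5, 0.3, 5.6]
opening: -0.0001
grip_force: 2.6invalid input at $[0]: expected keys offset, twist
```

```bash
python3 -m crank '[{"offset":[0,0,0.002],"twist":[0,0,0]},{"offset":[0,0,0.004],"twist":[0,0,0]},{"offset":[0,0,0.005],"twist":[0,0,0]},{"offset":[0,0,0.005],"twist":[0,0,0]}]'
```

```text
t: 5.52
tool_pos: [0.5783, -0.1702, 0.063]
tool_rot: [0.179, 3.134, -0.002]
contact_force: [-0.8, 0.5, 6.5]
opening: -0.0001
grip_force: 3.5
```

```bash
python3 -m crank '[{"offset":[0,0.003,0.0005],"twist":[0,0,0]},{"offset":[0,0.006,0.0005],"twist":[0,0,0]},{"offset":[0,0.009,0.0005],"twist":[0,0,0]},{"offset":[0,0.013,0.0005],"twist":[0,0,0]},{"offset":[0,0.018,0.0005],"twist":[0,0,0]},{"offset":[0,0.024,0.0005],"twist":[0,0,0]},{"offset":[0,0.03,0.0005],"twist":[0,0,0]},{"offset":[0,0.036,0.0005],"twist":[0,0,0]},{"offset":[0,0.042,0.0005],"twist":[0,0,0]},{"offset":[0,0.045,0.0005],"twist":[0,0,0]},{"offset":[0,0.045,0.0005],"twist":[0,0,0]}]'
python3 - <<'E'
from h import *
for n in('wrist','scene'):cv2.imwrite(f'pics/{n}2.png',get_image(n)[...,::-1])
E
python3 -c "
import cv2,numpy as np
a=cv2.imread('pics/wrist2.png')[60:360,150:560];b=cv2.imread('pics/scene2.png')[100:350,130:380]
cv2.imwrite('pics/m2.png',np.hstack([a,cv2.resize(b,(300,300))]))"
```

```text
t: 6.9
tool_pos: [0.5835, -0.1252, 0.0626]
tool_rot: [0.178, 3.134, -0.001]
contact_force: [-1.6, 0.8, 6.9]
opening: -0.0003
grip_force: 3.6
```

View pics/m2.png

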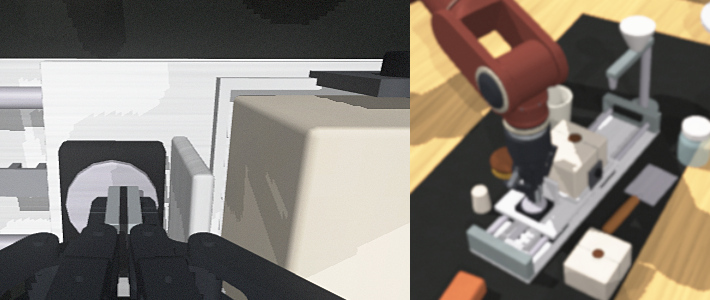

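The carriage is moving with the fingertips. The button is still down, the plate is a few mm ahead of the fingers, and the mould is clear. I'll continue.

```bash
python3 -m crank '[{"offset":[0,0.003,0.0002],"twist":[0,0,0]},{"offset":[0,0.008,0.0002],"twist":[0,0,0]},{"offset":[0,0.014,0.0002],"twist":[0,0,0]},{"offset":[0,0.02,0.0002],"twist":[0,0,0]},{"offset":[0,0.026,0.0002],"twist":[0,0,0]},{"offset":[0,0.032,0.0002],"twist":[0,0,0]},{"offset":[0,0.038,0.0002],"twist":[0,0,0]},{"offset":[0,0.044,0.0002],"twist":[0,0,0]},{"offset":[0,0.05,0.0002],"twist":[0,0,0]},{"offset":[0,0.056,0.0002],"twist":[0,0,0]},{"offset":[0,0.062,0.0002],"twist":[0,0,0]},{"offset":[0,0.068,0.0002],"twist":[0,0,0]},{"offset":[0,0.074,0.0002],"twist":[0,0,0]},{"offset":[0,0.078,0.0002],"twist":[0,0,0]},{"offset":[0,0.08,0.0002],"twist":[0,0,0]},{"offset":[0,0.08,0.0002],"twist":[0,0,0]}]'
python3 - <<'E'
from h import *
im=get_image('wrist')
a=im[60:360,150:560,::-1]
b=get_image('scene')[100:350,130:380,::-1]
cv2.imwrite('pics/m3.png',np.hstack([a,cv2.resize(b,(300,300))]))
E
```

```text
t: 9.0
tool_pos: [0.5927, -0.0457, 0.0625]
tool_rot: [0.178, 3.133, -0.001]
contact_force: [-0.7, 0.3, 5.8]
opening: -0.0002
grip_force: 3.6
```

View pics/m3.png

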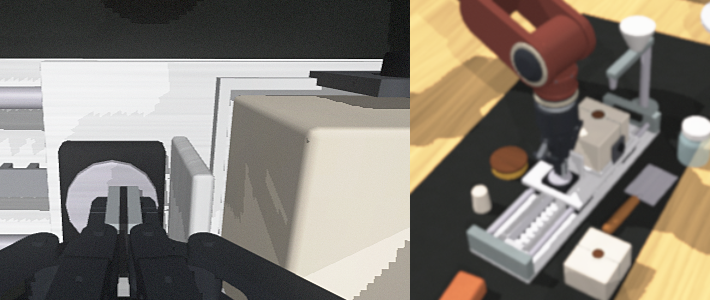

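The fingertips haven't slipped on the cap, and the carriage is most of the way along. I'll keep going and watch the force.

```bash
python3 -m crank '[{"offset":[0,0.003,0.0002],"twist":[0,0,0]},{"offset":[0,0.007,0.0002],"twist":[0,0,0]},{"offset":[0,0.011,0.0002],"twist":[0,0,0]},{"offset":[0,0.015,0.0002],"twist":[0,0,0]},{"offset":[0,0.019,0.0002],"twist":[0,0,0]},{"offset":[0,0.023,0.0002],"twist":[0,0,0]},{"offset":[0,0.027,0.0002],"twist":[0,0,0]},{"offset":[0,0.03,0.0002],"twist":[0,0,0]},{"offset":[0,0.03,0.0002],"twist":[0,0,0]}]'
python3 -m crank '[{"offset":[0,0.002,0],"twist":[0,0,0]},{"offset":[0,0.004,0],"twist":[0,0,0]},{"offset":[0,0.006,0],"twist":[0,0,0]},{"offset":[0,0.008,0],"twist":[0,0,0]},{"offset":[0,0.01,0],"twist":[0,0,0]},{"offset":[0,0.01,0],"twist":[0,0,0]}]'
python3 - <<'E'
from h import *
a=get_image('wrist')[60:360,150:560,::-1]
b=get_image('scene')[100:350,130:380,::-1]
cv2.imwrite('pics/m4.png',np.hstack([a,cv2.resize(b,(300,300))]))
E
```

```text
t: 10.22
tool_pos: [0.5962, -0.0157, 0.0623]
tool_rot: [0.178, 3.133, -0.0]
contact_force: [-1.0, 1.0, 6.7]
opening: -0.0006
grip_force: 3.6
t: 10.98
tool_pos: [0.5974, -0.006, 0.0624]
tool_rot: [0.178, 3.133, -0.001]
contact_force: [0.3, -1.1, 6.7]
opening: -0.0002
grip_force: 3.6
```

View pics/m4.png

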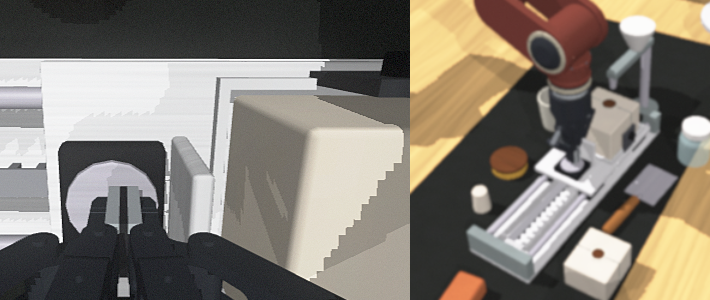

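It isn't at the stop yet; the fingers are still in the same place on the cap. More small steps.

```bash
for i in 1; do python3 -m crank '[{"offset":[0,0.002,0],"twist":[0,0,0]},{"offset":[0,0.004,0],"twist":[0,0,0]},{"offset":[0,0.006,0],"twist":[0,0,0]},{"offset":[0,0.008,0],"twist":[0,0,0]},{"offset":[0,0.01,0],"twist":[0,0,0]},{"offset":[0,0.01,0],"twist":[0,0,0]}]'; done
python3 -m crank '[{"offset":[0,0.002,0],"twist":[0,0,0]},{"offset":[0,0.004,0],"twist":[0,0,0]},{"offset":[0,0.006,0],"twist":[0,0,0]},{"offset":[0,0.006,0],"twist":[0,0,0]}]'
python3 - <<'E'
from h import *
a=get_image('wrist')[60:360,150:560,::-1]
b=get_image('scene')[100:350,130:380,::-1]
cv2.imwrite('pics/m5.png',np.hstack([a,cv2.resize(b,(300,300))]))
E
```

```text
t: 11.82
tool_pos: [0.5985, 0.004, 0.0624]
tool_rot: [0.178, 3.133, -0.001]
contact_force: [0.1, -0.5, 7.2]
opening: 0.0001
grip_force: 3.6
t: 12.32
tool_pos: [0.5992, 0.0089, 0.0624]
tool_rot: [0.178, 3.133, -0.004]
contact_force: [-1.5, -3.7, 7.0]
opening: -0.0002
grip_force: 3.6
```

View pics/m5.png

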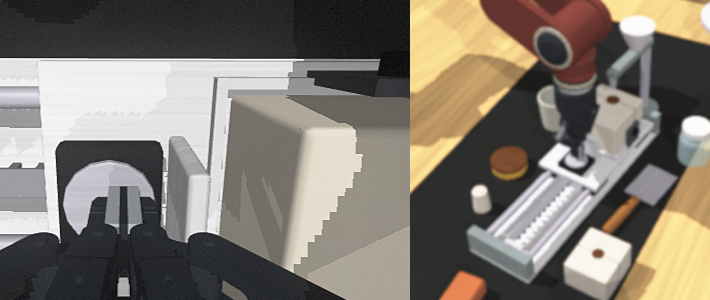

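```bash
python3 -m crank '[{"offset":[0,0.001,0],"twist":[0,0,0]},{"offset":[0,0.002,0],"twist":[0,0,0]},{"offset":[0,0.003,0],"twist":[0,0,0]},{"offset":[0,0.004,0],"twist":[0,0,0]},{"offset":[0,0.004,0],"twist":[0,0,0]}]'
python3 -m crank '[{"offset":[0,0.001,0],"twist":[0,0,0]},{"offset":[0,0.002,0],"twist":[0,0,0]},{"offset":[0,0.003,0],"twist":[0,0,0]},{"offset":[0,0.004,0],"twist":[0,0,0]},{"offset":[0,0.004,0],"twist":[0,0,0]}]'
```

```text
t: 13.05
tool_pos: [0.5999, 0.0127, 0.0625]
tool_rot: [0.178, 3.132, -0.004]
contact_force: [-1.5, -4.0, 7.6]
opening: 0.0002
grip_force: 3.6
t: 13.68
tool_pos: [0.6004, 0.0165, 0.0626]
tool_rot: [0.179, 3.132, -0.005]
contact_force: [-0.6, -4.7, 7.0]
opening: 0.0001
grip_force: 4.0
```

```bash
python3 -m crank '[{"offset":[0,0.001,0],"twist":[0,0,0]},{"offset":[0,0.002,0],"twist":[0,0,0]},{"offset":[0,0.003,0],"twist":[0,0,0]},{"offset":[0,0.003,0],"twist":[0,0,0]}]'
python3 - <<'E'
from h import *
a=get_image('wrist')[60:360,150:560,::-1]
b=get_image('top')[150:280,170:420,::-1]
cv2.imwrite('pics/m6.png',np.vstack([cv2.resize(a,(500,366)),cv2.resize(b,(500,234))]))
E
```

```text
t: 14.18
tool_pos: [0.6004, 0.0166, 0.0626]
tool_rot: [0.179, 3.133, -0.013]
contact_force: [-2.4, -14.5, 8.7]
opening: 0.0001
grip_force: 10.1
```

View pics/m6.png

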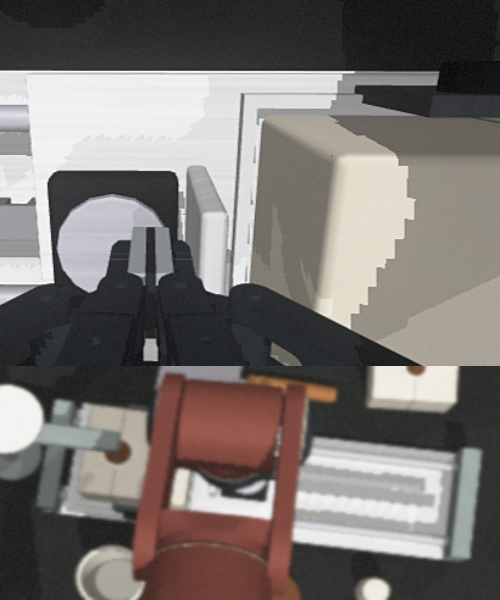

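The fingers now press the plate with 14.5 N and don't advance, and in the top view the pour hole is under the spout, so the carriage is at the stop. I'll ease the push off and lift straight up.

```bash
python3 -m crank '[{"offset":[0,-0.002,0],"twist":[0,0,0]},{"offset":[0,-0.002,-0.003],"twist":[0,0,0]},{"offset":[0,-0.002,-0.006],"twist":[0,0,0]},{"offset":[0,-0.002,-0.009],"twist":[0,0,0]},{"offset":[0,-0.002,-0.013],"twist":[0,0,0]},{"offset":[0,-0.004,-0.02],"twist":[0,0,0]},{"offset":[0,-0.006,-0.04],"twist":[0,0,0]},{"offset":[0,-0.02,-0.06],"twist":[0,0,0]},{"offset":[0,-0.05,-0.09],"twist":[0,0,0]},{"offset":[0,-0.09,-0.12],"twist":[0,0,0]},{"offset":[0,-0.13,-0.14],"twist":[0,0,0]},{"offset":[0,-0.16,-0.15],"twist":[0,0,0]},{"offset":[0,-0.16,-0.15],"twist":[0,0,0]}]'
python3 - <<'E'
from h import *
a=get_image('wrist')[60:360,150:560,::-1]
im=get_image('top');b=im[150:280,170:420,::-1]
for d in cut_out('button_top','top'):
  v,u=np.nonzero(d['region']);print('button top',d['confidence'],atz('top',u.mean(),v.mean(),.072))
s=get_image('scene')
for d in cut_out('button_top','scene')[:2]:
  v,u=np.nonzero(d['region']);p=atz('scene',u.mean(),v.mean(),.072);print(d['confidence'],p,p-[0.57930668,-0.1807842,.072])
cv2.imwrite('pics/m7.png',np.hstack([cv2.resize(s[150:270,220:380,::-1],(400,300)),cv2.resize(b,(400,300))]))
E
```

```text
t: 15.9
tool_pos: [0.5814, -0.1405, 0.2137]
tool_rot: [0.184, 3.132, -0.002]
contact_force: [0.0, 0.6, -0.4]
opening: 0.0001
grip_force: 0.0
button top 0.67 [0.77253543 0.16330323 0.072     ]
button top 0.58 [0.59918833 0.00322733 0.072     ]
0.81 [ 0.60074661 -0.00345622  0.072     ] [ 2.14399284e-02  1.77327983e-01 -1.52655666e-16]
```

View pics/m7.png

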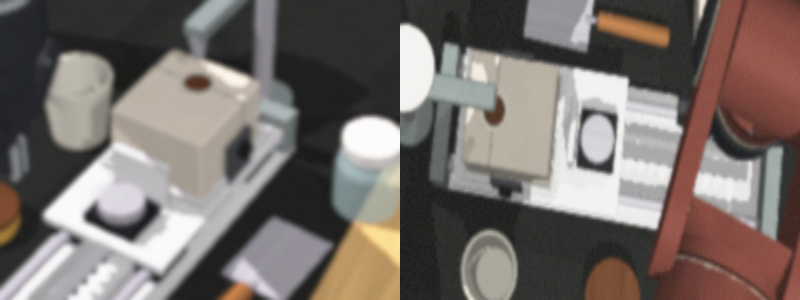

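The button shows raised on its housing at about (122,203). The mould's hole is under the spout, the carriage has moved about 178 mm, and the arm is clear of everything.

```bash
python3 -c "
from station import *
print(finish_job())"
```

```text
the job is handed in; nothing more can be done
None
```

I pushed the carriage home against the end stop with the button held down the whole way; in the last pictures the button is up again and the arm is clear. The job is handed in, but no verdict came back.

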